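Load a sample vial into the push-latch drawer of a vial reader

TASK

Load the sample vial into the bench reader: press on the front of the shut drawer until its push latch lets go and the drawer comes right out, stand the vial upright in the drawer's round well, fully down, and let go of it, then press the drawer back in until the latch catches and it stays shut by itself. Feel for the end stop of the latch and never lean on the reader harder than about 15 N; lower the glass vial gently, keep it upright, and do not shift the petri dish, the filter capsule or the mouse.

Things in the scene. Friction and masses are not known exactly. Their poses are not given: they have to be found in the camera images.
- reader: bench vial reader, fixed: grey and white housing 170 deep x 136 wide x 98 mm high (a display panel on its rear top rises to 110 mm). Origin: centre of its underside on the bench; x points from its front to its back (press direction), z up. Its front face, with a drawer bay 74 mm wide and 14 to 82 mm high, lies at x = -85 mm
- drawer_front (a point): centre of the flat outer face of the white drawer front (72 mm wide, from 16 to 82 mm above the bench; this point at 52 mm); with the drawer latched shut it stands 30 mm proud of the housing's front, pressed to the end stop still 9 mm or more. Moves with the drawer; axes as the reader's
- reader_drawer (a joint): drawer travel, m: 0 latched shut, 0.084 right out, negative pressed in. A spring pushes it out (2.4 N out, 4.5 N shut). Push-push latch: each press as far as the end stop, then letting go, switches it, out or shut; a shorter press does not. The end stop lies 9 to 20 mm inside shut, differs each time, is felt only: 5-7 N up to it, then about 10 N/mm; the latch switches in the last 1-2 mm before it
- drawer_well (a point): centre of the floor of the round well for the vial in the drawer, 23 mm above the bench; well 28 mm across, 19 mm deep with a bevelled mouth, in a flat aluminium block, 36 mm behind the inner side of the drawer front and 68 mm behind its outer face. Free from above only with the drawer out: then 46 mm in front of the housing. Moves with the drawer
- vial: sample vial, standing on the bench: clear glass, white screw cap, 26 mm across and 54 mm high (cap 24 mm across, the top 8 mm), about 22 g. Origin: centre of its underside, z up along its axis. The only vial on the front half of the bench
- petri_dish: bystander: lidded petri dish, 58 mm across, 15 mm high, lying left of the reader's drawer. Origin: centre of its underside
- capsule: bystander: light blue filter capsule with hose tails, 94 x 49 x 46 mm, lying on the bench right of the vial. Origin: centre of its underside
- mouse: bystander: black computer mouse, 105 x 58 x 36 mm, right of the laptop. Origin: centre of its underside

How it is judged:
By the outcome, as a careful person would: the job done as asked, in the order asked, and still so for the second after the job is handed in, with the robot touching nothing.
It also fails if it takes over 72 s, if anything falls off the work surface, if the arm or the gripper's body presses on something with over 40 N, if the wrist force passes 120 N, or if a joint passes its speed limit or range.

ROBOT

A 7-joint arm with a two-finger parallel gripper is mounted at the origin on a cart in front of the work surface, level with it; the furniture and walls round the work are solid. World frame = base frame: x ahead of the robot, y to its left, z up, the work surface at z = 0. Lengths are in m, angles in rad, forces in N, time in s.
With the tool pointing down it reaches from about 0.35 to 0.9 m from the base axis. Payload 19.9 kg.
Tool frame: the origin (TCP) lies at the very end of the fingers, on their centre line; the grasp point (between the pads) lies 19 mm behind it; z points along the fingers, y is the line along which they close (so a half turn about z gives the same grasp; the last joint's range is limited). The gripper opens to 85 mm and grips with 20 to 120 N. Pads are 22 mm wide; open, the fingers measure 114 mm over their backs; the gripper's body (76 mm by 85 mm) begins 54 mm behind the grasp point. The pads swing forward as they close: fully open they stand 13 mm farther back than shut.
Start: joints at [-1.208, 0.417, -0.01, 1.614, 0.005, 1.111, -0.053], TCP at [0.246, 0.575, 0.201] pointing down, gripper open.
Joint ranges: [-2.81, 2.81], [-0.39, 2.02], [-1.27, 1.25], [0.06, 2.57], [-1.19, 4.33], [0.19, 2], [-2.82, 2.82]. Speed limits (rad/s): [1.89, 1.89, 2.39, 2.39, 3.01, 3.01, 3.01].

INTERFACE

Orientations are given as a unit quaternion [x, y, z, w].
In Python, from plant import * gives the robot as it stands. The module is installed in compiled form; this text tells all that it offers. Calls block until the motion is done:
- move_pose(position, orientation): joint-space move of the TCP to a pose.
- move_straight(position, rate=0.15, orientation=None): straight line of the TCP; orientation=None keeps the orientation; rate is the mean speed in m/s.
- move_joints(angles): joint-space move.
- grip(opening, strength=None): finger opening in m; strength is the grip in N (None keeps the last); returns when the fingers have stopped.
- sleep(seconds).
- inverse_kinematics(position, orientation): joint angles nearest the present ones, or None.
- state(): the state.
- snapshot(name): name is "scene" or "top"; returns the picture (400x640x3 uint8, red, green, blue); there is no depth.
- get_calibration(name): a dict with "fx", "fy", "cx", "cy" (pixels), "eye" and "rotation" of the camera in the world. Camera axes: x right, y up, looking along -z (the intrinsics and any distortion apply to the point x, -y, -z); pixel columns grow to the right and rows downward; lengths in m; the calibration is good to about 2 mm. A picture is of the moment at which its call begins. get_calibration takes no time and is no camera call.
A pose or a line that the arm cannot do raises PlanningError and nothing moves.
- hand_in(): hands the job in; it is judged then, once.
Trained networks look in the newest picture that a camera, given by its name, has taken for a name from the list of things; names that differ only in an ending like _2 or _b are one class to them, and where a whole thing is asked for, a point or a joint stands for the part that bears it (a point fixed in the world has none). Each returns a list of dicts, best first, with "conf" (0 to 1); they miss things now and then, are a little off and sometimes report something else, mostly with a low value. They report only what shows in the picture. A call takes as long as a camera call.
- trace(camera, label): "pixels" (400x640 bool, what is visible of it) and "bbox" ([left, top, width, height] in pixels, round what is visible of it).
The state is a dict: "clock": time; "qpos": joint angles; "qd": joint speeds; "effort": joint torques, N m; "position": TCP position; "tool_rot": TCP orientation; "ft_force": force on the tool from outside, world axes, zero at the start; "moment": the same for the moment, N m; "width": finger opening in m; "gripper_force": force on a finger pad.
Only numpy, scipy, OpenCV 4.12 (cv2) and the standard library are available. Lean on these libraries where they do the work, as an engineer would, in place of code of your own. Each camera call takes 0.05 s, during which the arm holds its last target. There are 200 camera calls.

## Working session

There is one attempt and no reset: what is moved stays moved. The work goes in short steps, each a Python script; the robot and the scene stay as the last script left them, time stands still between calls to the robot, and variables do not carry over. Pictures are saved under pics/ and viewed, at most 10 in all, crops included, and the job is handed in when it is done.

```bash
mkdir -p pics; python3 - <<'E'
from plant import *
import cv2,numpy as np
for n in ("scene","top"):
    im=snapshot(n); cv2.imwrite(f"pics/{n}0.png",im[:,:,::-1])
    c=get_calibration(n); print(n,{k:(np.round(v,4).tolist()) for k,v in c.items() if not isinstance(v,str)})
    for l in ("reader","drawer_front","drawer_well","vial","petri_dish","capsule","mouse"):
        print(l,[(round(d["conf"],2),d["bbox"]) for d in trace(n,l)[:3]])
s=state();print(s["clock"],s["ft_force"],s["tool_rot"],s["width"])
E
```

```text
scene {'fx': 417.486, 'fy': 417.486, 'cx': 323.168, 'cy': 195.8089, 'eye': [0.7431, -0.704, 0.7736], 'rotation': [0.4261, 0.0528, 0.1018, 0.8974]}
reader [(0.59, [324.1, 129.2, 74.8, 60.9])]
drawer_front [(0.71, [325.7, 154.8, 23.1, 30.7])]
drawer_well [(0.68, [327.2, 156.5, 17.9, 28.0])]
vial [(0.71, [279.9, 203.8, 9.1, 21.3]), (0.43, [255.2, 318.0, 48.9, 43.5])]
petri_dish [(0.62, [311.7, 139.2, 17.4, 9.2])]
capsule [(0.73, [234.3, 282.0, 32.6, 29.9])]
mouse [(0.78, [256.1, 317.5, 48.7, 45.2])]
top {'fx': 375.0243, 'fy': 375.0243, 'cx': 316.6292, 'cy': 203.5703, 'eye': [0.3264, 0.1136, 1.193], 'rotation': [-0.0724, 0.0671, 0.7062, -0.7011]}
reader [(0.66, [203.8, 150.7, 69.5, 69.5])]
drawer_front [(0.65, [251.5, 196.5, 22.7, 23.9])]
drawer_well [(0.73, [249.6, 196.4, 23.9, 24.9])]
vial [(0.34, [249.4, 194.8, 27.6, 25.3])]
petri_dish [(0.48, [202.6, 150.1, 71.9, 71.3])]
capsule [(0.71, [406.6, 227.3, 16.3, 24.0])]
mouse [(0.78, [423.6, 196.1, 26.4, 31.5])]
0.8 [-0.64642669  0.64397043  0.28902677] [ 2.00544564e-01  9.79684581e-01 -1.11716574e-05  1.77669652e-05] 0.08517041662131025
```

View pics/scene0.png

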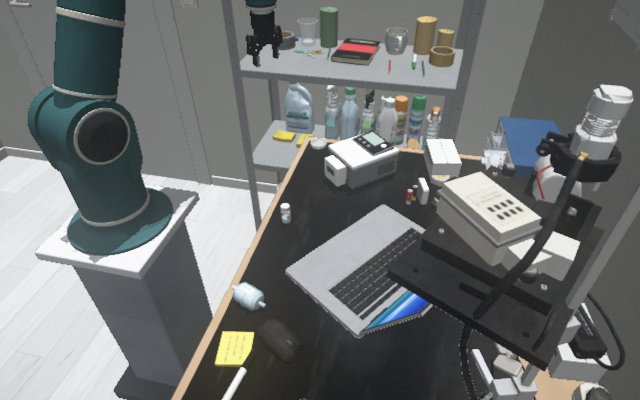

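View pics/top0.png

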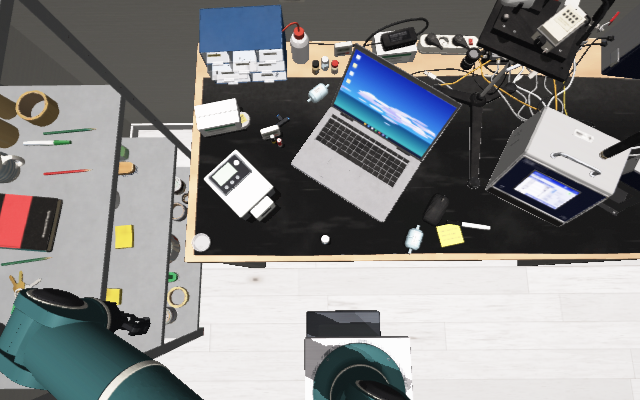

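The scene shows the vial at about (286,213) and the reader at (360,160), with its drawer facing left. In the top view the vial cap is at (325,239), the reader at (238,186) with its drawer at (262,210), the petri dish at (202,242), the capsule at (414,238) and the mouse at (436,209). The top "vial" and "petri_dish" traces are wrong: both sit on the reader.

```bash
cat > h.py <<'E'
import numpy as np,cv2
from scipy.spatial.transform import Rotation as R
from scipy.optimize import minimize
from plant import *
def proj(n,P):
    c=get_calibration(n); p=(np.atleast_2d(P)-c["eye"])@R.from_quat(c["rotation"]).as_matrix()
    return np.c_[c["cx"]+c["fx"]*p[:,0]/-p[:,2], c["cy"]+c["fy"]*p[:,1]/p[:,2]]
def ray(n,uv,z):
    c=get_calibration(n); d=R.from_quat(c["rotation"]).apply([(uv[0]-c["cx"])/c["fx"],-(uv[1]-c["cy"])/c["fy"],-1])
    return c["eye"]+d*(z-c["eye"][2])/d[2]
def box(x0,x1,y0,y1,z0,z1): return np.array([[x,y,z] for x in(x0,x1) for y in(y0,y1) for z in(z0,z1)])
def cyl(r,z0,z1):
    t=np.linspace(0,6.283,24); return np.array([[r*np.cos(a),r*np.sin(a),z] for z in(z0,z1) for a in t])
def place(P,q):
    c,s=np.cos(q[2]),np.sin(q[2]); return P@np.array([[c,s,0],[-s,c,0],[0,0,1]])+[q[0],q[1],0]
def render(n,parts,q):
    m=np.zeros((1600,2560),np.uint8)
    for P in parts:
        h=cv2.convexHull(((proj(n,place(P,q))+.5)*4).astype(np.float32)); cv2.fillConvexPoly(m,np.round(h).astype(int),1)
    return cv2.resize(m.astype(np.float32),(640,400),interpolation=cv2.INTER_AREA)
def fit(parts,masks,q0,step):
    def cost(q):
        return sum(1-np.minimum(m,r).sum()/np.maximum(m,r).sum() for n,m in masks.items() for r in [render(n,parts,q)])
    q0=np.array(q0,float); best=None
    for k in (1,.4):
        S=np.vstack([q0]+[q0+k*np.eye(len(q0))[i]*step[i] for i in range(len(q0))])
        best=minimize(cost,q0,method="Nelder-Mead",options=dict(initial_simplex=S,xatol=1e-4,fatol=1e-4)); q0=best.x
    return best.x,best.fun
def reader(d=0.): return [box(-.085,.085,-.068,.068,0,.098),box(-.115-d,-.08,-.036,.036,.016,.082)]
E
python3 - <<'E'
from h import *
im={n:snapshot(n) for n in("scene","top")}
M={n:trace(n,"reader")[0]["pixels"].astype(np.float32) for n in im}
for n in M: print(n,M[n].sum())
a=ray("top",(238,186),.1);b=ray("top",(262,210),.08); yaw=np.arctan2(*(a-b)[1::-1]); print(a,b,yaw)
parts=reader()+[box(.0,.085,-.06,.06,.09,.11)]
for sub in (("scene",),("top",),("scene","top")):
    print(sub,fit(parts,{n:M[n] for n in sub},[a[0],a[1],yaw],[.02,.02,.15]))
print("vial top",ray("top",(325,239),.054), "petri",ray("top",(202,242),.015),"caps",ray("top",(414,238),.025),"mouse",ray("top",(436,209),.03))
v=trace("scene","vial")[0]["pixels"].astype(np.float32)
q0=ray("top",(325,239),.054)
print(fit([cyl(.013,0,.054)],{"scene":v},[q0[0],q0[1],0],[.01,.01,.1]))
g=im["top"].min(2)[225:252,312:338].astype(int); m=g>110; print(m.sum()); 
ys,xs=np.where(m); print(xs.mean()+312,ys.mean()+225,ray("top",(xs.mean()+312,ys.mean()+225),.05))
big=np.hstack([cv2.resize(im["top"][140:250,190:340],None,fx=5,fy=5,interpolation=cv2.INTER_CUBIC)]); cv2.imwrite("pics/crop1.png",big[:,:,::-1])
E
```

```text
scene 3210.0
top 2857.0
[0.60098691 0.35703089 0.1       ] [0.53075198 0.2862885  0.08      ] 0.7889976923452455
('scene',) (array([0.6096817 , 0.36110387, 0.82026886]), np.float64(0.09397512674331665))
('top',) (array([0.61173316, 0.35769399, 0.76034082]), np.float64(0.07679033279418945))
('scene', 'top') (array([0.61213882, 0.35723637, 0.77967578]), np.float64(0.17898321151733398))
vial top [0.44439613 0.09663168 0.054     ] petri [0.44182939 0.48315147 0.015     ] caps [ 0.44848296 -0.18078248  0.025     ] mouse [ 0.53875755 -0.25380953  0.03      ]
(array([0.44526379, 0.09553682, 0.09988594]), np.float64(0.14177215099334717))
61
324.8360655737705 238.7377049180328 [0.44561506 0.09706347 0.05      ]
```

View pics/crop1.png

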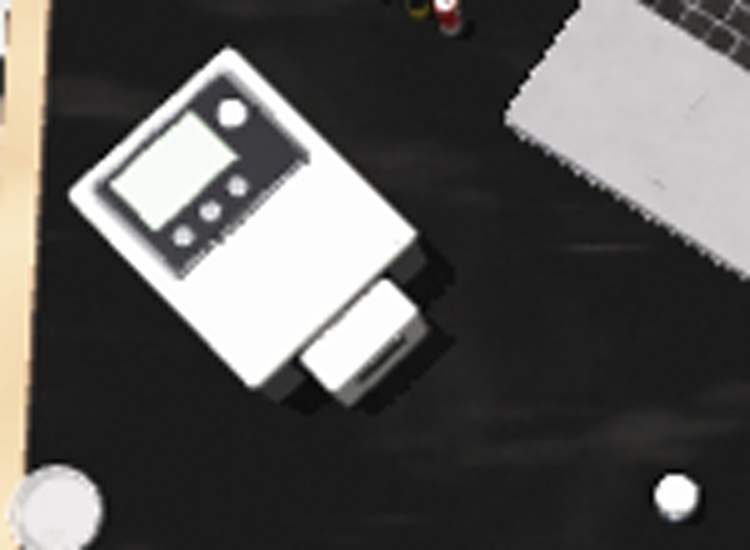

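The crop shows the housing's top corners at crop pixels (228,48), (70,190), (255,388) and (417,235), with the vial cap at (676,497). I'll refine the reader pose from those corners and start pressing.

```bash
cat >> h.py <<'E'
def down(psi):
    c,s=np.cos(psi),np.sin(psi); return R.from_matrix(np.array([[c,s,0],[s,-c,0],[0,0,-1.]])).as_quat()
E
python3 - <<'E'
from h import *
from scipy.optimize import least_squares
uv=np.array([[228,48],[70,190],[255,388],[417,235]])/5.+[189.6,139.6]
C=np.array([[.085,-.068,.098],[.085,.068,.098],[-.085,.068,.098],[-.085,-.068,.098]])
r=least_squares(lambda q:(proj("top",place(C,q))-uv).ravel(),[.61,.357,.78]); print(r.x,r.fun.round(2))
q=r.x
f=place(np.array([[-.115,0,.052]]),q)[0]; print("front",f, proj("top",f),proj("scene",f))
s=state()
for psi in (q[2],q[2]+np.pi):
    for P in ([-.165,0,.2],[-.165,0,.05],[-.24,0,.05],[-.1,0,.05]):
        p=place(np.array([P]),q)[0]; j=inverse_kinematics(p,down(psi)); print(np.round(psi,2),P,None if j is None else np.round(j,2))
for a in range(0,180,30):
    j=inverse_kinematics([.445,.0965,.03],down(np.radians(a)+np.pi/2)); print(a,None if j is None else np.round(j,2))
E
```

```text
[0.6130046  0.35779047 0.77090344] [ 0.65 -1.04 -1.05  0.64 -0.31  0.54  0.72 -0.23]
front [0.53051723 0.27766036 0.052     ] [[266.15187092 211.6773471 ]] [[330.76695144 170.57368403]]
0.77 [-0.165, 0, 0.2] [-0.92  0.31  0.49  1.82 -0.17  1.06 -1.16]
0.77 [-0.165, 0, 0.05] [-0.86  0.52  0.44  1.93 -0.31  0.76 -1.04]
0.77 [-0.24, 0, 0.05] [-0.85  0.41  0.45  2.1  -0.28  0.69 -1.01]
0.77 [-0.1, 0, 0.05] [-0.87  0.61  0.44  1.77 -0.34  0.83 -1.07]
3.91 [-0.165, 0, 0.2] [-0.51  0.29 -0.    1.8   0.    1.05  1.83]
3.91 [-0.165, 0, 0.05] [-0.45  0.48 -0.07  1.92  0.05  0.75  1.79]
3.91 [-0.24, 0, 0.05] [-0.44  0.38 -0.03  2.09  0.02  0.67  1.85]
3.91 [-0.1, 0, 0.05] [-0.47  0.57 -0.1   1.76  0.07  0.82  1.74]
0 [-0.64  0.41  0.42  2.17 -0.29  0.62 -0.01]
30 [-0.58  0.4   0.35  2.16 -0.24  0.61  0.46]
60 [-0.53  0.4   0.28  2.16 -0.19  0.61  0.94]
90 [-0.46  0.39  0.2   2.16 -0.13  0.6   1.41]
120 [-0.36  0.38  0.1   2.16 -0.06  0.6   1.87]
150 [-0.29  0.38  0.01  2.15 -0.01  0.6   2.34]
```

```bash
cat >> h.py <<'E'
Q=np.array([.6128,.3576,.772])
def W(x,y,z): return place(np.array([[x,y,z]]),Q)[0]
O=down(Q[2]+np.pi)
PD=np.array([np.cos(Q[2]),np.sin(Q[2]),0])
def press(x0,xmax,z=.05,y=0,stop=9.5,rate=.03,y2=None):
    """advance closed fingers in reader x from x0 till the end stop is felt; returns log"""
    b=np.array(state()["ft_force"]); log=[]; x=x0; xc=None
    while x<xmax:
        x+= .003 if xc is None else (.001 if x<xc+.006 else .0005)
        move_straight(W(x,y,z),rate=rate)
        f=-(np.array(state()["ft_force"])-b)@PD; log.append((round(x*1e3,1),round(f,1)))
        if xc is None and f>1: xc=x
        if f>stop: break
    return log
E
python3 - <<'E'
from h import *
grip(0.0,40)
move_pose(W(-.165,0,.2),O); move_straight(W(-.165,0,.05),rate=.15); sleep(.2)
print(state()["clock"],state()["width"])
L=press(-.165,-.085); print(L,state()["clock"])
E
```

```text
4.8833 -0.0003987192735284945
[(-162.0, np.float64(0.4)), (-159.0, np.float64(0.3)), (-156.0, np.float64(0.1)), (-153.0, np.float64(0.6)), (-150.0, np.float64(0.6)), (-147.0, np.float64(-0.0)), (-144.0, np.float64(0.4)), (-141.0, np.float64(0.5)), (-138.0, np.float64(-0.2)), (-135.0, np.float64(1.2)), (-134.0, np.float64(-0.1)), (-133.0, np.float64(0.6)), (-132.0, np.float64(0.5)), (-131.0, np.float64(0.5)), (-130.0, np.float64(-0.2)), (-129.0, np.float64(1.3)), (-128.5, np.float64(0.2)), (-128.0, np.float64(0.4)), (-127.5, np.float64(1.2)), (-127.0, np.float64(1.8)), (-126.5, np.float64(3.9)), (-126.0, np.float64(4.0)), (-125.5, np.float64(5.1)), (-125.0, np.float64(5.1)), (-124.5, np.float64(5.2)), (-124.0, np.float64(5.5)), (-123.5, np.float64(5.1)), (-123.0, np.float64(5.2)), (-122.5, np.float64(5.3)), (-122.0, np.float64(4.2)), (-121.5, np.float64(5.1)), (-121.0, np.float64(4.6)), (-120.5, np.float64(4.9)), (-120.0, np.float64(5.4)), (-119.5, np.float64(5.4)), (-119.0, np.float64(5.2)), (-118.5, np.float64(5.0)), (-118.0, np.float64(5.0)), (-117.5, np.float64(6.1)), (-117.0, np.float64(4.1)), (-116.5, np.float64(5.4)), (-116.0, np.float64(5.3)), (-115.5, np.float64(4.5)), (-115.0, np.float64(5.6)), (-114.5, np.float64(5.1)), (-114.0, np.float64(6.1)), (-113.5, np.float64(6.4)), (-113.0, np.float64(7.1)), (-112.5, np.float64(10.9))] 17.1333
```

The end stop is felt 14 mm in, at 10.9 N. Next I'll retract and look.

```bash
python3 - <<'E'
from h import *
move_straight(W(-.24,0,.05),rate=.08)
move_straight(W(-.25,0,.17),rate=.25)
# on to above the vial, gripper open, closing line along the base's radial
a=np.radians(120)+np.pi/2
grip(.05)
move_pose([.445,.0965,.15],down(a))
for n in("top","scene"):
    im=snapshot(n); cv2.imwrite(f"pics/{n}2.png",im[:,:,::-1]); np.save(n+"2.npy",im)
    for l in("reader","drawer_front","drawer_well"): print(n,l,[(round(d["conf"],2),d["bbox"]) for d in trace(n,l)[:2]])
t=cv2.resize(np.load("top2.npy")[140:250,190:340],None,fx=5,fy=5,interpolation=cv2.INTER_CUBIC)
cv2.imwrite("pics/crop2.png",t[:,:,::-1]); print(state()["clock"])
E
```

```text
top reader [(0.8, [202.8, 149.5, 87.1, 87.0])]
top drawer_front [(0.81, [252.0, 198.8, 40.5, 41.2])]
top drawer_well [(0.96, [248.7, 196.9, 43.7, 41.6]), (0.22, [423.2, 191.9, 26.1, 33.6])]
scene reader [(0.96, [302.2, 130.9, 97.3, 62.3])]
scene drawer_front [(0.85, [298.3, 165.2, 49.5, 30.9])]
scene drawer_well [(0.76, [300.7, 163.5, 44.9, 30.1])]
20.8917
```

View pics/crop2.png

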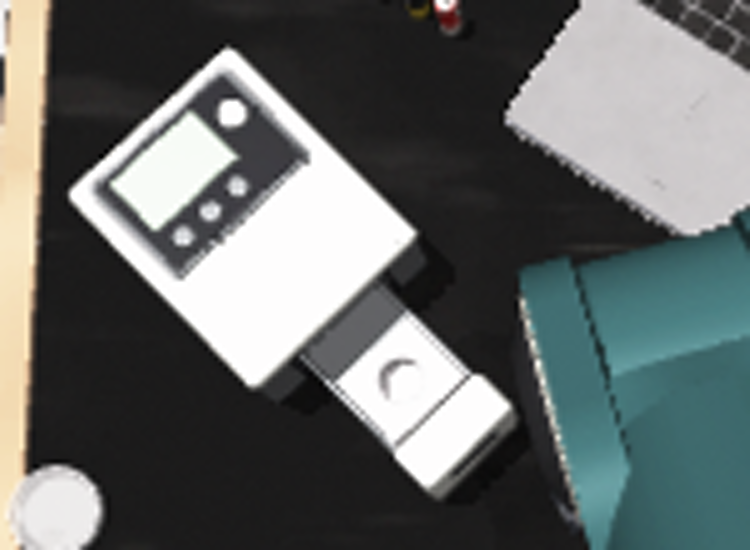

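The drawer is fully out, with the well mouth centred at crop pixel (401,380). I'll compare that with the prediction, then centre the vial and grasp it.

```bash
python3 - <<'E'
from h import *
print("pred well crop px",((proj("top",W(-.131,0,.042))-189.6*np.array([1,0])-139.6*np.array([0,1]))*5))
p=ray("top",np.array([401,380])/5.+[189.6,139.6],.042); c,s=np.cos(Q[2]),np.sin(Q[2]); d=p[:2]-Q[:2]
print("well from image in reader frame",c*d[0]+s*d[1],-s*d[0]+c*d[1])
# lateral centre of drawer front from its top corners (z=.082): right (487? ) use visible corners
for uv in ([470,374],[517,407],[394,448],[436,498]):
    p=ray("top",np.array(uv)/5.+[189.6,139.6],.082)[:2]-Q[:2]; print(uv,c*p[0]+s*p[1],-s*p[0]+c*p[1])
a=np.radians(120)+np.pi/2
move_straight([.445,.0965,.024],rate=.12)
grip(.020,20); s1=state(); print(s1["width"],s1["gripper_force"])
grip(.05); move_straight([.445,.0965,.085],rate=.2)
move_pose([.445,.0965,.085],down(a-np.pi/2)); move_straight([.445,.0965,.024],rate=.12)
grip(.020,20); s1=state(); print(s1["width"],s1["gripper_force"],s1["clock"],s1["position"])
E
```

```text
pred well crop px [[403.00089933 381.3739611 ]]
well from image in reader frame -0.1294910817965097 0.00029309908769531434
[470, 374] -0.16457486114014624 -0.030879969290096537
[517, 407] -0.1989002094136309 -0.037083707337361396
[394, 448] -0.16508279826320205 0.03227896839368456
[436, 498] -0.2044097633334676 0.03495893950059739
0.019882329304236068 1.5133055266051088
0.02008955388452912 0.3927983657922596 25.7583 [0.44516416 0.09660403 0.02427168]
```

The width closed to 20 mm, so the vial is not between the pads. I'll back off and look.

```bash
python3 - <<'E'
from h import *
im=snapshot("scene"); cv2.imwrite("pics/crop3.png",cv2.resize(im[150:260,230:380],None,fx=5,fy=5,interpolation=cv2.INTER_CUBIC)[:,:,::-1])
print([(round(d["conf"],2),d["bbox"]) for d in trace("scene","vial")[:3]])
print(proj("scene",[[.445,.0965,0],[.445,.0965,.054],state()["position"]]))
E
```

```text
[(0.67, [280.4, 202.5, 9.6, 22.9])]
[[286.14128515 219.69143415]
 [284.84240232 204.70211113]
 [285.6325223  213.07799346]]
```

View pics/crop3.png

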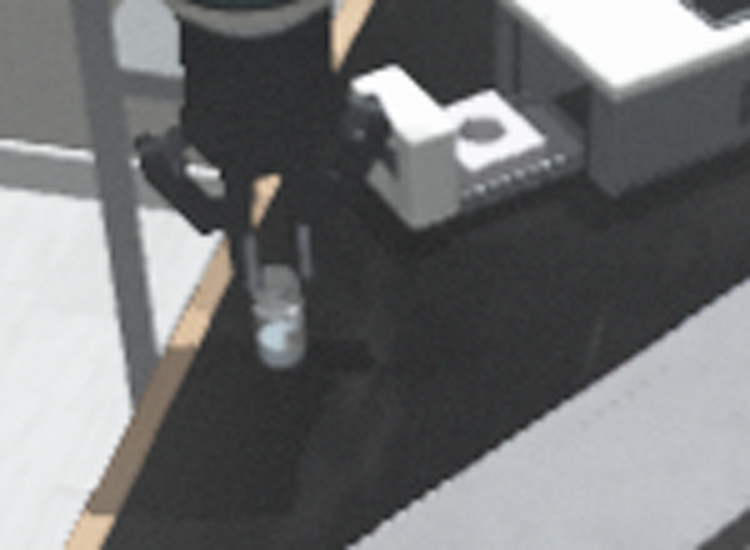

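The crop shows the vial upright at crop (280,320), with the finger strips at x 253 and 302 ending near y 280. So the fingers are behind the vial rather than around it. I'll clear the arm and measure the vial again from both cameras.

```bash
python3 - <<'E'
from h import *
p=np.array(state()["position"]); print(state()["width"],state()["ft_force"])
grip(.05); move_straight(p+[0,0,.08],rate=.2); move_pose([.35,.36,.2],O)
im={n:snapshot(n) for n in("scene","top")}
v=trace("scene","vial"); print([(round(d["conf"],2),d["bbox"]) for d in v[:2]])
print([(round(d["conf"],2),d["bbox"]) for d in trace("top","vial")[:3]])
print(fit([cyl(.013,0,.054)],{"scene":v[0]["pixels"].astype(np.float32)},[.445,.0965,0],[.01,.01,.1]))
g=im["top"].min(2)[215:262,300:350].astype(int); ys,xs=np.where(g>110); print(len(xs)); u=(xs.mean()+300,ys.mean()+215); print(u,ray("top",u,.05))
A=cv2.resize(im["scene"][190:240,255:325],None,fx=8,fy=8,interpolation=cv2.INTER_CUBIC)
B=cv2.resize(im["top"][210:260,290:318+42],None,fx=8,fy=8,interpolation=cv2.INTER_CUBIC)[:, :560//1]
h=np.hstack([cv2.resize(A,(400,400*A.shape[0]//A.shape[1])),cv2.resize(B,(400,400*A.shape[0]//A.shape[1]))]); cv2.imwrite("pics/crop4.png",h[:,:,::-1]); print(state()["clock"])
E
```

```text
0.020091437627423072 [ 0.63435303 -0.61616373  2.68232859]
[(0.62, [280.5, 203.0, 8.8, 20.2])]
[(0.52, [319.8, 236.7, 10.8, 6.5]), (0.33, [423.4, 195.5, 26.4, 29.5])]
(array([0.44628875, 0.09486145, 0.1550823 ]), np.float64(0.15590059757232666))
343
(np.float64(325.4227405247813), np.float64(254.2594752186589)) [0.39858964 0.09579593 0.05      ]
28.1417
```

View pics/crop4.png

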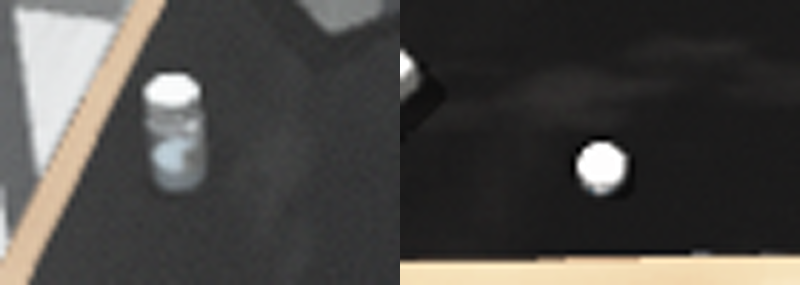

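The vial hasn't moved: scene (285,213), top (325,238.5). I'll go back and close fully to see what the pads feel.

```bash
python3 - <<'E'
from h import *
def s_(t):
    s=state(); print(t,round(s["width"],4),np.round(s["gripper_force"],2),np.round(s["ft_force"],2),np.round(s["position"],4),s["clock"])
a=np.radians(120)+np.pi/2
move_pose([.4455,.0962,.09],O); move_straight([.4455,.0962,.024],rate=.12); s_("at")
grip(.0,20); s_("closed")
im=snapshot("scene"); im2=snapshot("top")
A=cv2.resize(im[170:240,245:345],None,fx=7,fy=7,interpolation=cv2.INTER_CUBIC); A=np.clip(A.astype(float)*1.8,0,255).astype(np.uint8)
cv2.imwrite("pics/crop5.png",A[:,:,::-1]); s_("end")
E
```

```text
at 0.0503 0.0 [0.79 0.26 0.76] [0.4458 0.0965 0.0245] 30.0
closed 0.0003 7.23 [ 2.68 -2.66 13.4 ] [0.4473 0.0963 0.0252] 30.5333
end -0.0002 7.22 [ 2.73 -2.36 14.3 ] [0.4473 0.0963 0.0252] 30.6333
```

View pics/crop5.png

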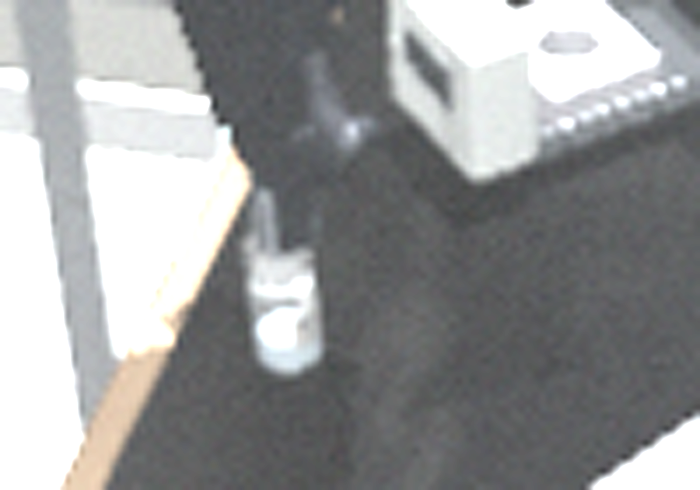

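Closing fully gave +13 N in z, so the tips are landing on top of the cap, higher than I assumed. I'll release at once and check the real tip height against the pictures.

```bash
python3 - <<'E'
from h import *
p=np.array(state()["position"])
move_straight(p+[0,0,.004],rate=.05); grip(.05); s=state(); print(s["position"],s["ft_force"])
for q in ([.246,.575,.201],[.246,.575,.214],[.246,.575,.24]): print("start tip",q,proj("scene",q))
move_straight(p+[0,0,.06],rate=.2); print(state()["clock"])
move_pose([.42,.2,.10],O); grip(0,20)
print("pos",state()["position"],[proj("scene",np.array(state()["position"])+[0,0,z]).round(1).tolist() for z in(0,.02,.04)])
im=snapshot("scene"); A=cv2.imread("pics/scene0.png")[20:90,215:310]; B=im[120:220,240:376,::-1]
A=cv2.resize(A,(400,295),interpolation=cv2.INTER_CUBIC);B=cv2.resize(B,(400,295),interpolation=cv2.INTER_CUBIC)
C=np.hstack([A,B]).astype(float)*1.8
cv2.imwrite("pics/crop6.png",np.clip(C,0,255)); print(state()["clock"])
E
```

```text
[0.44724871 0.09624314 0.02914571] [-0.03151539 -0.33768326  0.52236379]
start tip [0.246, 0.575, 0.201] [[267.73466136  74.18323371]]
start tip [0.246, 0.575, 0.214] [[267.38038547  70.4848616 ]]
start tip [0.246, 0.575, 0.24] [[266.65929618  62.95723539]]
31.8583
pos [0.42008926 0.1998132  0.10000314] [[[286.2, 167.5]], [[285.7, 161.6]], [[285.3, 155.5]]]
32.95[ WARN:0@1.928] global loadsave.cpp:1063 imwrite_ Unsupported depth image for selected encoder is fallbacked to CV_8U.
```

View pics/crop6.png

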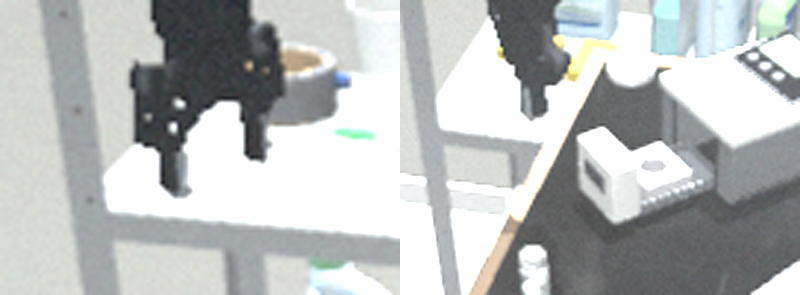

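Both pictures (right tips at image (286.6,159), start tips mean (266.5,62)) and the contact with the 54 mm cap agree. The finger ends sit about 29 mm above the reported TCP, while horizontally everything fits. I'll correct heights by that offset, grasp with the tips really about 24 mm up, and insert by feel.

```bash
cat >> h.py <<'E'
def s_(t):
    s=state(); print(t,round(s["width"],4),np.round(s["gripper_force"],1),np.round(s["ft_force"],1),np.round(s["position"],4),round(s["clock"],2))
E
python3 - <<'E'
from h import *
v=[.4455,.0962]; O2=down(Q[2]+np.pi/2); zg=-.005
move_pose([*v,.07],O2); grip(.05); move_straight([*v,zg],rate=.15); s_("at")
grip(0,20); s_("grip1")
if .02<state()["width"]<.03:
    grip(.05); move_straight([*v,.045],rate=.2); move_pose([*v,.045],O); move_straight([*v,zg],rate=.15)
    grip(0,20); s_("grip2"); print(state()["tool_rot"],O)
E
```

```text
at 0.0504 0.0 [ 0.  -0.4  0.5] [ 0.4458  0.096  -0.0045] 35.25
grip1 0.0247 20.9 [-1.7 -0.6  8.6] [ 0.4461  0.0965 -0.0043] 35.59
grip2 0.0245 19.7 [-0.1 -0.6  8.7] [ 0.4462  0.0964 -0.0041] 38.45
[-3.76452546e-01  9.26435513e-01 -5.47380023e-05  8.47116189e-04] [-0.37648575  0.92642241  0.          0.        ]
```

```bash
python3 - <<'E'
from h import *
p=np.array(state()["position"]); zg=-.0045
move_straight([p[0],p[1],.10],rate=.15); s_("lifted")
w=W(-.1305,0,0)
move_straight([w[0],w[1],.10],rate=.15,orientation=O); s_("over")
im=snapshot("scene"); 
move_straight([w[0],w[1],.044],rate=.12); sleep(.1)
b=state()["ft_force"][2]; offs=[(0,0)]+[(r*np.cos(t),r*np.sin(t)) for r in(.001,.002) for t in np.arange(6)*np.pi/3]
k=0; z=.044; log=[]
while k<len(offs):
    z-=.002; x=W(-.1305+offs[k][0],offs[k][1],0); move_straight([x[0],x[1],z],rate=.04); f=state()["ft_force"][2]-b
    log.append((k,round(z*1e3),round(float(f),1)))
    if f>2.5:
        if z<.0245: break
        z+=.004; k+=1
    if z<.012 or state()["clock"]>50: break
print(log); s_("end")
cv2.imwrite("pics/crop7.png",np.clip(cv2.resize(im[110:230,240:400],None,fx=4,fy=4,interpolation=cv2.INTER_CUBIC)[:,:,::-1]*1.5,0,255).astype(np.uint8))
E
```

```text
lifted 0.0244 19.6 [ 0.1  0.6 -0.2] [0.4458 0.0963 0.0994] 39.3
over 0.0247 19.6 [ 0.5 -0.1  0.4] [0.5192 0.2658 0.1   ] 40.68
[(0, 42, 0.8), (0, 40, 0.8), (0, 38, -1.0), (0, 36, -0.8), (0, 34, -1.1), (0, 32, -0.5), (0, 30, 0.6), (0, 28, 0.0), (0, 26, -1.0), (0, 24, 0.1), (0, 22, -0.4), (0, 20, -0.2), (0, 18, 10.0)]
end 0.0246 20.7 [-1.2 -1.2 10.2] [0.5198 0.2667 0.0186] 44.7
```

The vial went straight in, and the floor was met where predicted. Now I'll release, check with a picture, and set up for the closing press.

```bash
python3 - <<'E'
from h import *
p=np.array(state()["position"])
move_straight(p+[0,0,.0006],rate=.05); s_("relieved"); grip(.045); s_("open")
move_straight([p[0],p[1],.09],rate=.2); w=W(-.26,0,.09); move_straight(w,rate=.25,orientation=O)
im=snapshot("scene"); cv2.imwrite("pics/crop7.png",cv2.resize(im[140:220,270:390],None,fx=6,fy=6,interpolation=cv2.INTER_CUBIC)[:,:,::-1]); s_("out")
E
```

```text
relieved 0.0248 19.9 [-1.  -0.3 -0.3] [0.5198 0.2667 0.0191] 44.95
open 0.0447 0.0 [-0.3 -0.4 -0.9] [0.5198 0.2667 0.0191] 45.28
out 0.0451 0.0 [-0.3  1.1  0. ] [0.4267 0.1766 0.0897] 46.5
```

View pics/crop7.png

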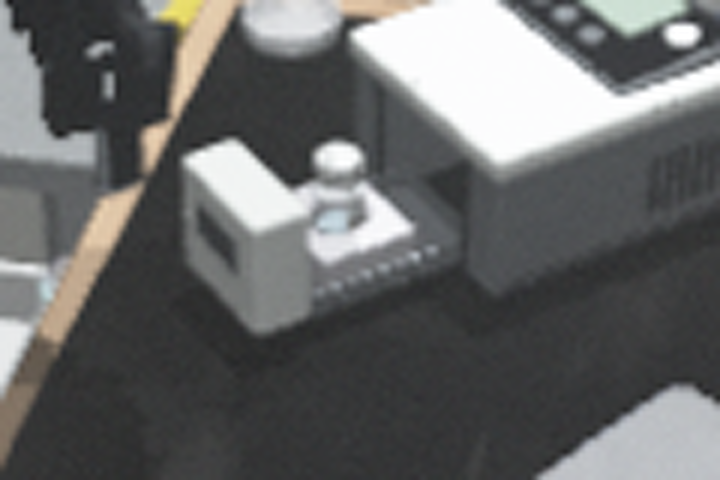

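The picture shows the vial upright and seated in the well, crop (335,190), with the drawer out. Now I'll press it shut.

```bash
python3 - <<'E'
from h import *
grip(0,40); z=.035
move_straight(W(-.245,0,z),rate=.2,orientation=O); sleep(.1)
b=np.array(state()["ft_force"])
F=lambda: round(float(-(np.array(state()["ft_force"])-b)@PD),1)
move_straight(W(-.212,0,z),rate=.06); print("near",F())
for x in(-.19,-.165,-.145,-.13): 
    move_straight(W(x,0,z),rate=.06); print(x,F(),round(state()["clock"],1))
x=-.13; L=[]
while x<-.1:
    x+=.001 if x<-.1185 else .0005
    move_straight(W(x,0,z),rate=.03); f=F(); L.append((round(x*1e3,1),f))
    if f>9.5 or state()["clock"]>64: break
print(L); s_("stop")
move_straight(W(-.16,0,z),rate=.08)
move_straight(W(-.2,0,.09),rate=.2); s_("back")
t=trace("scene","x") if 0 else None
im=snapshot("scene"); cv2.imwrite("pics/crop8.png",cv2.resize(im[120:220,250:410],None,fx=5,fy=5,interpolation=cv2.INTER_CUBIC)[:,:,::-1])
E
```

```text
near -0.6
-0.19 2.3 48.8
-0.165 2.3 49.3
-0.145 3.0 49.8
-0.13 3.8 50.2
[(-129.0, 4.2), (-128.0, 4.5), (-127.0, 4.2), (-126.0, 4.7), (-125.0, 4.6), (-124.0, 4.6), (-123.0, 4.6), (-122.0, 3.8), (-121.0, 3.7), (-120.0, 3.8), (-119.0, 5.9), (-118.0, 4.2), (-117.5, 3.7), (-117.0, 4.7), (-116.5, 5.6), (-116.0, 5.6), (-115.5, 5.1), (-115.0, 5.7), (-114.5, 8.7), (-114.0, 11.1)]
stop 0.0001 5.3 [-10.1  -5.9   3.3] [0.5305 0.2775 0.0349] 55.2
back -0.0 0.0 [ 0.3 -0.7 -0.2] [0.47   0.2185 0.0904] 56.42
```

View pics/crop8.png

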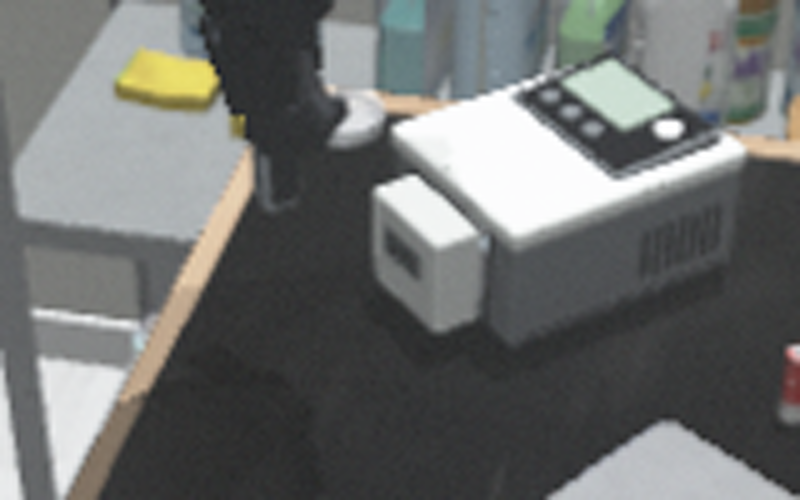

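The drawer stands shut at crop (430,250), about 30 mm proud. I'll do one check that it stays put, then hand in.

```bash
python3 - <<'E'
from h import *
im=snapshot("scene"); d=trace("scene","drawer_front")[:1]; print([x["bbox"] for x in d],"start [325.7,154.8,23.1,30.7]",state()["clock"])
if d and abs(d[0]["bbox"][0]-325.7)<6: print(hand_in())
E
```

```text
[[325.8, 155.5, 24.8, 31.9]] start [325.7,154.8,23.1,30.7] 56.5667
the job is handed in; nothing more can be done
None
```

The vial stands fully down in the well and the drawer is latched shut, handed in at 56.6 s with reader presses of about 11 N at most, but before I found the fingertips sit about 29 mm above the reported TCP, a missed grasp pressed the vial's cap with about 13 N; the vial stayed upright and in place, and I did not re-measure the dish, capsule or mouse at the end.

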